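# Shift the bangle polisher into third and start it

## Robot

A 6-joint arm with a two-finger parallel gripper is mounted at the origin on a cart in front of the work surface, level with it; the furniture and walls round the work are solid. World frame = base frame: x ahead of the robot, y to its left, z up, the work surface at z = 0. Lengths are in m, angles in rad, forces in N, time in s.
With the tool pointing down it reaches from about 0.3 to 0.825 m from the base axis. Payload 5.4 kg.
Tool frame: the origin (TCP) lies at the very end of the fingers, on their centre line; the grasp point (between the pads) lies 19 mm behind it; z points along the fingers, x is the direction in which the jaws open and shut, and the axes are right-handed (so a half turn about z gives the same grasp; the last joint's range is limited). The gripper opens to 92 mm and grips with 3 to 60 N. Pads are 20 mm wide; open, the fingers measure 128 mm over their backs; the gripper's body (75 mm by 189 mm) begins 69 mm behind the grasp point.
Start: joints at [-1.336, 0.158, 1.597, -0, 1.386, -0.21], TCP at [0.247, -0.519, 0.215] pointing down, gripper open.
Joint ranges: [-2.91, 2.91], [-0.94, 2.29], [0.18, 2.7], [-1.29, 4.43], [0.17, 2.64], [-3, 3]. Speed limits (rad/s): [2.57, 2.57, 3.14, 3.14, 3.14, 3.14].

## Interface

Orientations are given as a rotation vector (axis times angle).
In Python, from workcell import bot gives the robot as it stands. Calls block until the motion is done:
- bot.goto(position, orientation): joint-space move of the TCP to a pose.
- bot.line_to(position, rot=None, max_speed=0.15): straight line of the TCP; rot=None keeps the orientation; max_speed is the mean speed in m/s.
- bot.set_joints(angles): joint-space move.
- bot.set_gripper(opening, newtons=None): opening from 0.0 (shut) to 1.0 (fully open); newtons is the grip in N (None keeps the last); returns when the fingers have stopped.
- bot.hold(seconds).
- bot.inverse_kinematics(position, orientation): joint angles nearest the present ones, or None.
- bot.read_camera(name): name is "scene" or "top" or "wrist"; returns a dict with "pixels" (480x640x3 uint8, blue, green, red), "fx", "fy", "cx", "cy" (pixels), "k1" (the pictures are not rectified: a ray, as slopes to the right and down, at radius r is drawn at 1 + k1 r^2 times it, then the intrinsics apply), "R" (3x3) and "t" (3): a world point X has camera coordinates R X + t. Camera axes: x right, y down, z forward; pixel columns grow to the right and rows downward; lengths in m; the calibration is good to about 2 mm. A picture is of the moment at which its call begins. There is no depth.
A pose or a line that the arm cannot do raises bot.MotionError and nothing moves.
- bot.job_done(): hands the job in, once; it reports no verdict.
Readings, each from a call of its own:
- bot.current_clock(): time.
- bot.current_joints(): joint angles.
- bot.current_joint_vel(): joint speeds.
- bot.current_effort(): joint torques, N m.
- bot.current_ee_pos(): TCP position.
- bot.current_tool_rot(): TCP orientation.
- bot.current_contact_force(): force on the tool from outside, world axes, zero at the start.
- bot.current_ft_torque(): the same for the moment, N m.
- bot.current_opening(): opening from 0.0 (shut) to 1.0 (fully open).
Only numpy, scipy, OpenCV 4.12 (cv2) and the standard library are available. Lean on these libraries where they do the work, as an engineer would, in place of code of your own. Each camera call takes 0.05 s, during which the arm holds its last target.

## Task

The bangle on the polishing machine is ready to be buffed: put the machine into third gear and start it. With your fingertips push the gear lever along the left-hand channel of its H-shaped gate to neutral, across to the right-hand channel and then forward, away from you, into the far right slot (the third, marked with three dots) until it is fully home; only then press down the dotted right-hand half of the rocker switch on the machine's front until it tips over to on. Do not grip the lever or force it hard against the gate, and leave the wax tin, the black bangle and the sanding block where they lie.

Things in the scene. Friction and masses are not known exactly. Their poses are not given: they have to be found in the camera images.
- gear_head: Grey cast housing of the polishing machine, fixed on the bench. Origin on the bench below it; x points away from the robot (forward), y to the left, z up; yaw varies 0 to 0.4. Housing x -80 to +60, y -80 to +80, top z 124 mm; motor behind to x +120, z 128; mandrel with a bone bangle on the left to y +190, z 126; switch housing in front, x -128 to -78, y -2 to +62, top z 98.
- gate_plate: Steel plate with the H-shaped gate, 84 mm square, 6 mm thick, on the housing (same axes as gear_head). Origin in its middle, at x -20, y 0, z 142 mm of gear_head. Channels along x at y +16 (left) and -16 mm (right), 15 mm wide, 49 mm long; neutral slot along y at x 0, 15 mm wide. Dots: 1 far left, 2 near left, 3 far right, 4 near right. The tongues between the channels have round noses.
- third_slot (a point): Where the rod's axis passes the gate plate (at its mid-height) when the lever is home in third: far right end of the H, 19 mm forward and 16 mm right of the plate's middle.
- lever_across (a joint): Sideways swing of the lever, rad: negative left, positive right. Left channel about -0.21 to -0.305, right channel +0.21 to +0.305 (stopped by the gate at either end). It can change only with the lever in neutral. Friction keeps it where it is left; about 1.5 N at the knob moves it. The pivot lies 60 mm below the gate plate's origin.
- lever_fore (a joint): Fore-and-aft swing of the lever about the same pivot, rad: 0 neutral, positive forward (away from the robot). The slot ends stop it at about +-0.305. To cross between channels it must be within 0.06 of 0 (the round noses help from about 0.09). At the start anywhere from -0.27 to +0.27 in the left channel. Stays where it is left; about 1.5 N at the knob moves it.
- shift_lever: The gear lever: steel rod 9 mm thick with a black pear-shaped knob 30 mm wide, standing up through the gate plate. Origin at the pivot, z along the rod; the knob reaches from z 115 to 150 mm. It moves only on its two swings.
- lever_knob (a point): Middle of the lever's knob, 135 mm from the pivot, 72 mm above the top of the gate plate when upright. From the upright it travels about 40 mm each way, fore and aft and to the sides.
- start_rocker (a joint): Black rocker switch on top of the switch housing, rad: 0 = off (left half down, right half with a small white dot raised), 0.36 = on (right half down). 26 mm (x) by 38 mm (y), its middle at x -103, y +30, z 106 mm of gear_head. About 2.5 N on the right half tips it; it stays where it is left.
- rocker_press (a point): Point on top of the rocker's right-hand, dotted half, 12 mm right of the rocker's middle: press straight down here; it sinks about 4.5 mm from off to on.
- wax_tin: Loose open tin of polishing wax, 65 mm wide and 22 mm high, right of the machine; leave alone. Origin in the middle of its underside.
- bangle_2: Loose black bangle lying flat, 78 mm wide and 12 mm high, right of the machine; leave alone. Origin in the middle of its underside.
- sanding_block: Loose cork sanding block, 45 x 88 x 26 mm, before the machine; leave alone. Origin in the middle of its underside.

How it is judged:
By the outcome, as a careful person would: the job done as asked, in the order asked, and still so for the second after the job is handed in, with the robot touching nothing.
It also fails if it takes over 48 s, if anything falls off the work surface, if the arm or the gripper's body presses on something with over 40 N, if the wrist force passes 120 N, or if a joint passes its speed limit or range.

## Working session

There is one attempt and no reset: what is moved stays moved. The work goes in short steps, each a Python script; the robot and the scene stay as the last script left them, time stands still between calls to the robot, and variables do not carry over. Pictures are saved under pics/ and viewed, and the job is handed in when it is done.

```bash
mkdir -p pics; ls
python3 - <<'E'
from workcell import bot
import cv2
for n in ["scene","top","wrist"]:
    c=bot.read_camera(n); cv2.imwrite(f"pics/{n}0.png",c["pixels"]); print(n,c["fx"],c["fy"],c["cx"],c["cy"],c["k1"],c["R"],c["t"])
print(bot.current_clock(),bot.current_tool_rot(),bot.current_ee_pos())
E
```

```text
pics
scene 443.575642617313 443.575642617313 315.71690256367486 247.28755439044807 -0.0465258207234946 [[-0.4498223  -0.89288101  0.02057675]
 [-0.60942884  0.29001764 -0.73789313]
 [ 0.65288314 -0.34446085 -0.67460383]] [0.32632411 0.33484148 0.71911857]
top 516.6906329196202 516.6906329196202 317.792373520977 234.5206349831284 -0.01883640882940075 [[ 0.01435717 -0.99988781  0.00427117]
 [-0.99392635 -0.01473742 -0.10905606]
 [ 0.10910677 -0.00267949 -0.99402642]] [0.1651647  0.46747594 0.94102645]
wrist 410.27440749302434 410.27440749302434 321.6218609808948 235.07976101187128 0.031614730755737855 [[ 0.43034283 -0.90266423 -0.00152498]
 [-0.8664794  -0.41356418  0.2796035 ]
 [-0.25301875 -0.119004   -0.96011435]] [-0.57358373 -0.03183579  0.39165521]
0.15 [-2.65586075e+00  1.67627232e+00  1.58048435e-03] [ 0.24725995 -0.51860335  0.21386741]
```

View pics/scene0.png

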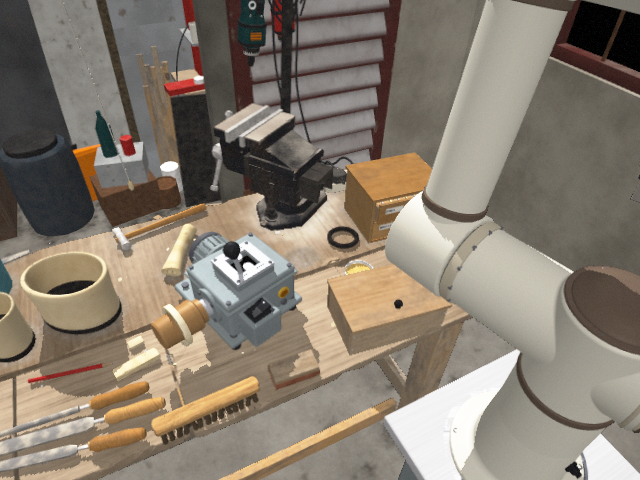

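View pics/top0.png

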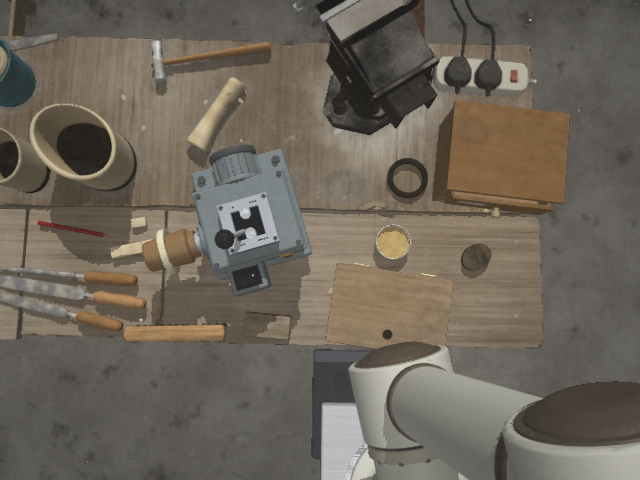

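The top view shows the machine near (250,210) with the knob at about (224,240), so the lever is at near left. The switch is at about (245,277). I'll zoom in on these.

Run:
```python
import cv2
a=cv2.imread("pics/top0.png")[140:310,140:330]; cv2.imwrite("pics/top0z.png",cv2.resize(a,None,fx=3.5,fy=3.5,interpolation=cv2.INTER_CUBIC))
a=cv2.imread("pics/scene0.png")[220:360,150:320]; cv2.imwrite("pics/scene0z.png",cv2.resize(a,None,fx=4,fy=4,interpolation=cv2.INTER_CUBIC))
```

```text
(no output)
```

View pics/top0z.png

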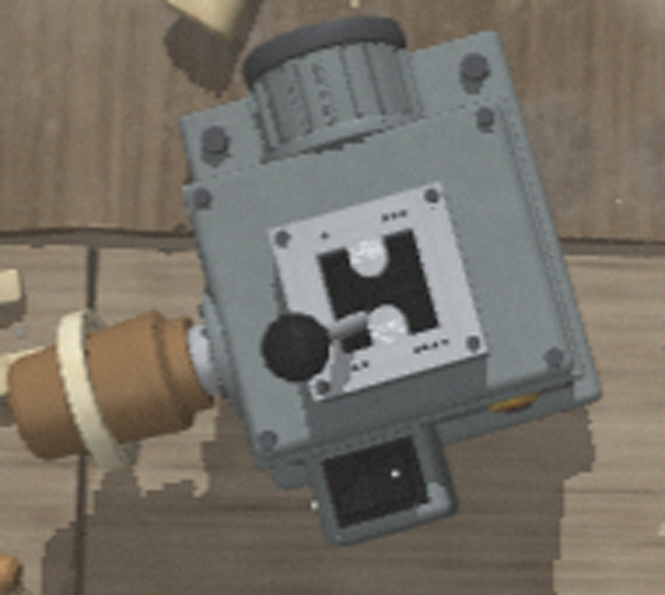

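View pics/scene0z.png

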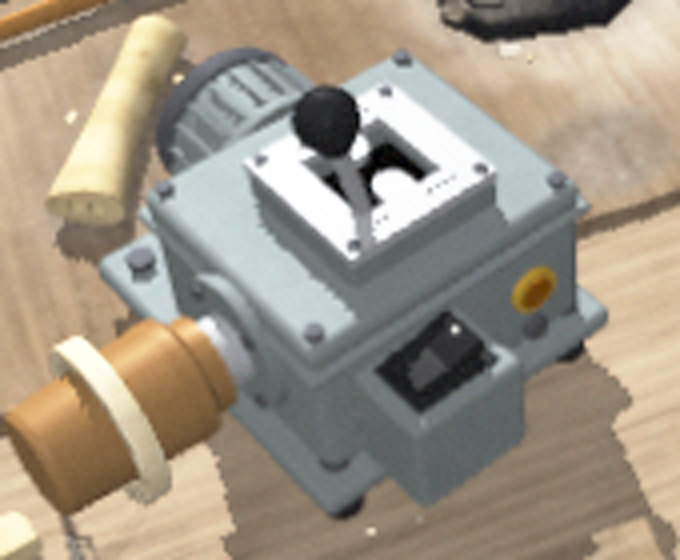

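```bash
cat > h.py <<'E'
import numpy as np, cv2
def K(c): return np.array([[c["fx"],0,c["cx"]],[0,c["fy"],c["cy"]],[0,0,1.]]), np.array([c["k1"],0,0,0,0.])
def ray(c,uv):
    k,d=K(c); s=cv2.undistortPoints(np.asarray(uv,float).reshape(-1,1,2),k,d).reshape(-1,2)
    R=np.asarray(c["R"]);t=np.asarray(c["t"]); o=-R.T@t
    return o,np.c_[s,np.ones(len(s))]@R
def plane(c,uv,z):
    o,d=ray(c,uv); return o+d*((z-o[2])/d[:,2])[:,None]
def proj(c,X):
    k,d=K(c); return cv2.projectPoints(np.asarray(X,float).reshape(-1,1,3),cv2.Rodrigues(np.asarray(c["R"]))[0],np.asarray(c["t"]),k,d)[0].reshape(-1,2)
def tri(c1,p1,c2,p2):
    (o1,d1),(o2,d2)=ray(c1,[p1]),ray(c2,[p2]); d1=d1[0]/np.linalg.norm(d1);d2=d2[0]/np.linalg.norm(d2)
    s=np.linalg.lstsq(np.c_[d1,-d2],o2-o1,rcond=None)[0]; a=o1+s[0]*d1;b=o2+s[1]*d2
    return (a+b)/2,np.linalg.norm(a-b)
def big(m,roi):
    x0,y0,x1,y1=roi; mm=np.zeros_like(m); mm[y0:y1,x0:x1]=m[y0:y1,x0:x1]
    cs=cv2.findContours(mm,cv2.RETR_EXTERNAL,cv2.CHAIN_APPROX_NONE)[0]
    return max(cs,key=cv2.contourArea)
E
python3 - <<'E'
from workcell import bot
from h import *
T=bot.read_camera("top");S=bot.read_camera("scene")
g=cv2.cvtColor(T["pixels"],cv2.COLOR_BGR2GRAY); 
hs=cv2.cvtColor(T["pixels"],cv2.COLOR_BGR2HSV)
print("plate grey sample",T["pixels"][212,228],T["pixels"][205,258],"housing",T["pixels"][205,285], T["pixels"][190,240])
m=(g>150).astype(np.uint8)*255
c=big(m,(205,185,290,265)); P=plane(T,c.reshape(-1,2),.145)[:,:2]
r=cv2.minAreaRect((P*1000).astype(np.float32)); print("plate",r)
# knob
kc={}
for n,C,roi in(("top",T,(212,225,238,255)),("scene",S,(220,236,243,262))):
    gg=cv2.cvtColor(C["pixels"],cv2.COLOR_BGR2GRAY); b=cv2.morphologyEx((gg<62).astype(np.uint8)*255,cv2.MORPH_OPEN,np.ones((5,5)))
    c=big(b,roi); kc[n]=cv2.minEnclosingCircle(c),cv2.contourArea(c); print(n,kc[n])
print(tri(T,kc["top"][0][0],S,kc["scene"][0][0]))
# rocker black
b=(g<62).astype(np.uint8)*255
c=big(b,(228,258,265,292)); P=plane(T,c.reshape(-1,2),.106)[:,:2]; print("rocker",cv2.minAreaRect((P*1000).astype(np.float32)))
# white dot
w=np.zeros_like(g); w[268:282,242:262]=g[268:282,242:262]; print("dot",cv2.minMaxLoc(w))
E
```

```text
plate grey sample [180 177 171] [171 167 160] housing [131 132 123] [134 135 126]
plate ((470.0827331542969, 288.1442565917969), (83.5831069946289, 83.83927154541016), 16.828245162963867)
top (((223.86000061035156, 238.86000061035156), 9.66442584991455), 253.0)
scene (((231.36666870117188, 250.63333129882812), 8.702714920043945), 173.0)
(array([0.43561239, 0.31307547, 0.20953313]), np.float64(0.0023100244565922344))
rocker ((381.5547790527344, 291.5559997558594), (34.07957458496094, 45.4908561706543), 16.784276962280273)
dot (0.0, 189.0, (0, 0), (252, 275))
```

Plate measures 83.6×83.8 mm (expected 84), yaw 0.294. The rocker centre found is about 1 mm from its predicted position. The knob lies 134.5 mm from the pivot (expected 135), with fore ≈ -0.20 and across ≈ -0.26. I'll go behind the knob with the fingers closed.

```bash
cat >> h.py <<'E'
from scipy.spatial.transform import Rotation as Ro
yaw=0.294; PC=np.array([.4701,.2881])
f=np.array([np.cos(yaw),np.sin(yaw)]); l=np.array([-f[1],f[0]])
def W(fw,lf,z): return np.r_[PC+fw*f+lf*l,z]
RV0=Ro.from_matrix(np.c_[np.r_[l,0],np.r_[f,0],[0,0,-1.]]).as_rotvec()
RV1=Ro.from_matrix(np.c_[np.r_[-l,0],np.r_[-f,0],[0,0,-1.]]).as_rotvec()
RV=RV1
def loc(bot):
    p=np.asarray(bot.current_ee_pos()); d=p[:2]-PC; return np.round([d@f*1e3,d@l*1e3,p[2]*1e3],1)
def frc(bot):
    F=np.asarray(bot.current_contact_force()); return np.round([F[:2]@f,F[:2]@l,F[2]],2)
def step(bot,fw,lf,z,v=.1,n=1,lim=8):
    p=np.asarray(bot.current_ee_pos()); q=W(fw,lf,z)
    for i in range(1,n+1):
        bot.line_to(p+(q-p)*i/n,max_speed=v); F=frc(bot)
        if n>1: print(loc(bot),F)
        if np.linalg.norm(F)>lim: print("LIMIT"); return False
    return True
E
python3 - <<'E'
from workcell import bot
from h import *
for r in (RV0,RV1): print(bot.inverse_kinematics(W(-.064,.034,.30),r), bot.inverse_kinematics([.42,-.05,.38],r))
E
```

```text
[ 4.06122569e-01 -8.28160040e-02  1.67787625e+00 -8.88178420e-16
  1.54653240e+00 -1.45867376e+00] [-4.05905270e-01 -3.01293277e-01  1.71178231e+00 -4.44089210e-16
  1.73110362e+00 -2.27070160e+00]
[ 4.06122569e-01 -8.28160040e-02  1.67787625e+00 -4.44089210e-16
  1.54653240e+00  1.68291890e+00] [-4.05905270e-01 -3.01293277e-01  1.71178231e+00 -8.88178420e-16
  1.73110362e+00  8.70891057e-01]
```

```bash
sed -i 's/^RV=RV1/RV=RV0/' h.py
python3 - <<'E'
from workcell import bot
from h import *
bot.set_gripper(0.0,10)
bot.goto([.42,-.05,.38],RV); bot.goto(W(-.066,.034,.28),RV)
print(bot.current_clock(),loc(bot),bot.current_opening())
for n in("wrist","scene"):
    C=bot.read_camera(n); np.save(n+"1.npy",C,allow_pickle=True); cv2.imwrite(f"pics/{n}1.png",C["pixels"])
E
```

```text
4.8667 [-65.5  33.  280.4] 0.004111552131698265
```

View pics/wrist1.png

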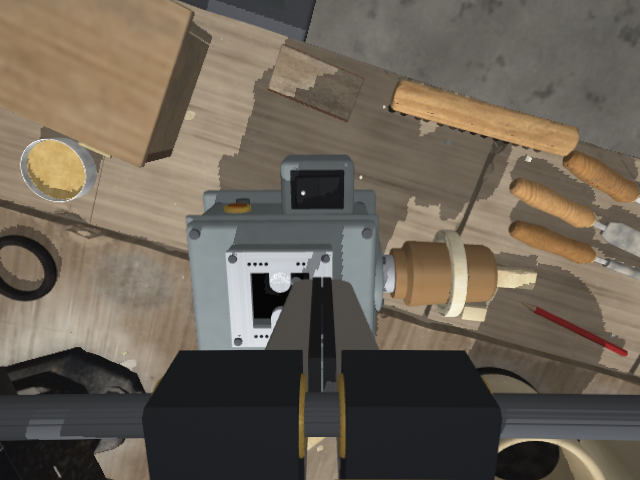

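View pics/scene1.png

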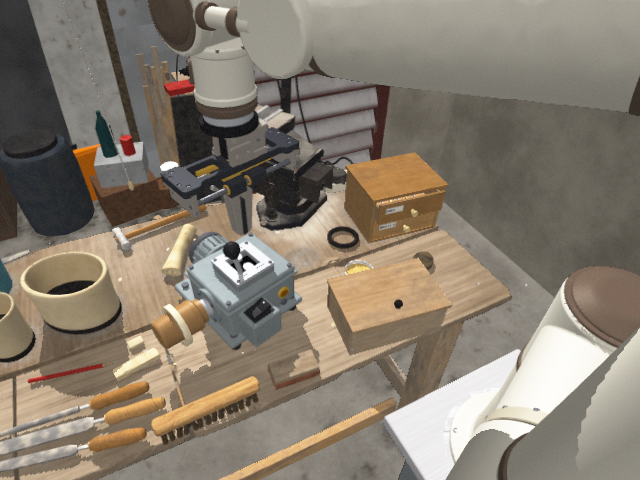

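Run:
```python
from h import *
for n in("wrist","scene"):
    C=np.load(n+"1.npy",allow_pickle=True).item()
    P=[W(-.0655,.033,.2804),W(-.0258,.0339,.2095)]; print(n,proj(C,P))
    s=C["pixels"]; u,v=proj(C,P)[0].astype(int)
    a=s[max(v-70,0):v+70,max(u-80,0):u+80]; cv2.imwrite(f"pics/{n}1z.png",cv2.resize(a,None,fx=4,fy=4,interpolation=cv2.INTER_CUBIC))
```

```text
wrist [[320.33025649 298.18789774]
 [322.24284503 307.59770997]]
scene [[241.24173955 229.65360192]
 [230.69583273 250.56981726]]
```

View pics/scene1z.png

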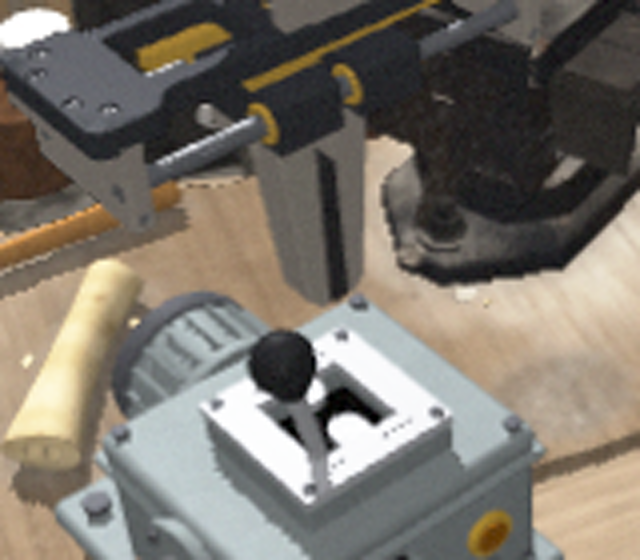

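View pics/wrist1z.png

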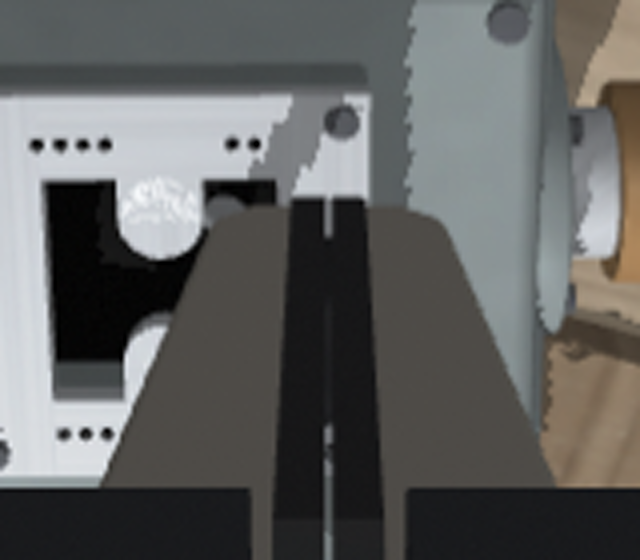

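Run:
```python
from workcell import bot
from h import *
print("free",frc(bot)); step(bot,-.064,.034,.196,v=.12); print("down",loc(bot),frc(bot))
step(bot,-.048,.034,.196,v=.08)
step(bot,-.025,.034,.196,v=.05,n=6)
print(bot.current_clock())
C=bot.read_camera("scene"); cv2.imwrite("pics/scene2.png",cv2.resize(C["pixels"][180:320,150:330],None,fx=4,fy=4,interpolation=cv2.INTER_CUBIC))
```

```text
free [-0.11  0.3  -0.47]
down [-63.4  34.  196.9] [-0.54 -0.15 -0.01]
[-43.8  34.1 196.6] [-0.33  0.67  0.39]
[-39.9  34.1 196.4] [-1.22  0.64  1.54]
[-36.   34.  196.3] [-1.01  0.03  0.88]
[-32.3  34.  196.1] [-1.04 -0.07  1.14]
[-28.5  34.  196.1] [-0.16 -0.2  -0.13]
[-24.8  34.  196. ] [-1.22  0.42 -0.48]
7.6667
```

View pics/scene2.png

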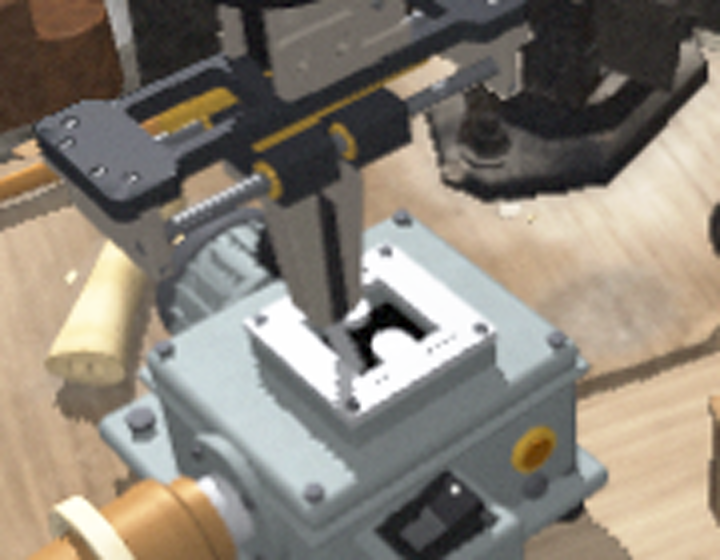

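Run:
```python
from workcell import bot
from h import *
step(bot,-.045,.036,.20,v=.12); step(bot,-.045,.060,.25,v=.15); step(bot,-.002,.085,.25,v=.15)
print(bot.current_clock())
out={}
for n in("scene","top"):
    C=bot.read_camera(n); out[n]=C; a=C["pixels"]; a=a[200:290,180:300] if n=="scene" else a[180:300,180:300]
    cv2.imwrite(f"pics/{n}3.png",cv2.resize(a,None,fx=5,fy=5,interpolation=cv2.INTER_CUBIC))
np.save("c3.npy",out,allow_pickle=True)
```

```text
9.0333
```

View pics/scene3.png

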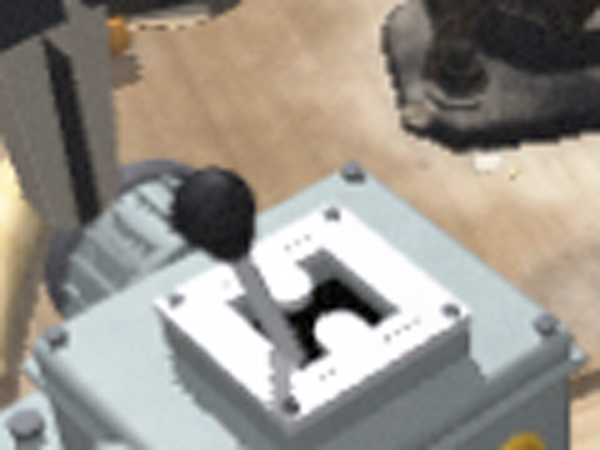

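View pics/top3.png

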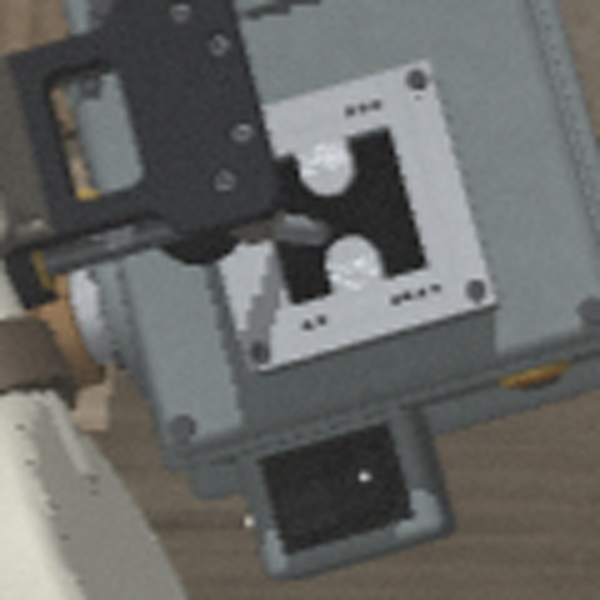

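Run:
```python
from h import *
o=np.load("c3.npy",allow_pickle=True).item(); S=o["scene"]
def knob(a,b):
    t=np.array([np.tan(b),-np.tan(a),1]); t*=.135/np.linalg.norm(t); return W(t[0],t[1],.082+t[2])
gg=cv2.cvtColor(S["pixels"],cv2.COLOR_BGR2GRAY); b=cv2.morphologyEx((gg<62).astype(np.uint8)*255,cv2.MORPH_OPEN,np.ones((5,5)))
c=big(b,(212,230,236,256)); print(cv2.minEnclosingCircle(c),cv2.contourArea(c))
print("initial check (231.4,250.6)",proj(S,knob(-.26,-.2)))
for a in(-.22,-.26,-.3):
  for x in(-.09,-.05,0,.05): print(a,x,proj(S,knob(a,x))[0].round(1))
```

```text
((222.0, 243.5), 8.90234661102295) 163.0
initial check (231.4,250.6) [[230.63824971 250.42979891]]
-0.22 -0.09 [227.9 243.7]
-0.22 -0.05 [226. 242.]
-0.22 0 [223.8 240.1]
-0.22 0.05 [221.6 238.3]
-0.26 -0.09 [225.4 245.6]
-0.26 -0.05 [223.6 243.9]
-0.26 0 [221.4 242. ]
-0.26 0.05 [219.3 240.2]
-0.3 -0.09 [223.  247.5]
-0.3 -0.05 [221.2 245.9]
-0.3 0 [219. 244.]
-0.3 0.05 [216.9 242.2]
```

Run:
```python
from workcell import bot
from h import *
step(bot,-.002,.085,.197,v=.12); step(bot,-.002,.072,.197,v=.08); print(frc(bot))
if step(bot,-.002,-.001,.197,v=.06,n=8):
    step(bot,-.002,.006,.20,v=.1); step(bot,-.012,.05,.25,v=.15);step(bot,-.055,.05,.25,v=.15)
    print(bot.current_clock())
    out={}
    for n in("scene","top"):
        C=bot.read_camera(n); out[n]=C; a=C["pixels"]; a=a[200:290,180:300] if n=="scene" else a[180:300,180:300]
        cv2.imwrite(f"pics/{n}4.png",cv2.resize(a,None,fx=5,fy=5,interpolation=cv2.INTER_CUBIC))
    np.save("c4.npy",out,allow_pickle=True)
```

```text
[-0.03 -0.23 -0.56]
[ -1.4  62.  197.9] [-0.07  0.53 -0.47]
[ -1.7  52.9 197.4] [-0.63  0.11  0.26]
[ -1.8  43.7 197.3] [0.45 0.21 0.35]
[ -1.8  34.6 197.2] [ 0.64 -0.31  0.16]
[ -1.9  25.6 197.2] [-0.24  0.86  0.46]
[ -1.9  16.6 197.1] [ 0.54  0.17 -0.75]
[ -1.9   7.6 197.1] [-0.42 -0.26  0.37]
[ -2.   -1.5 197. ] [ 1.24  0.88 -0.1 ]
13.725
```

View pics/scene4.png

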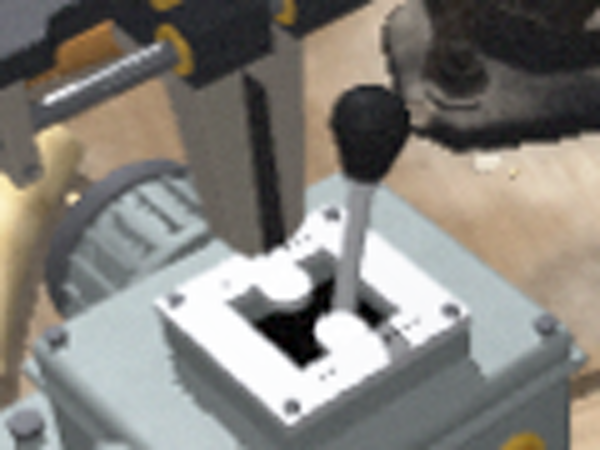

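View pics/top4.png

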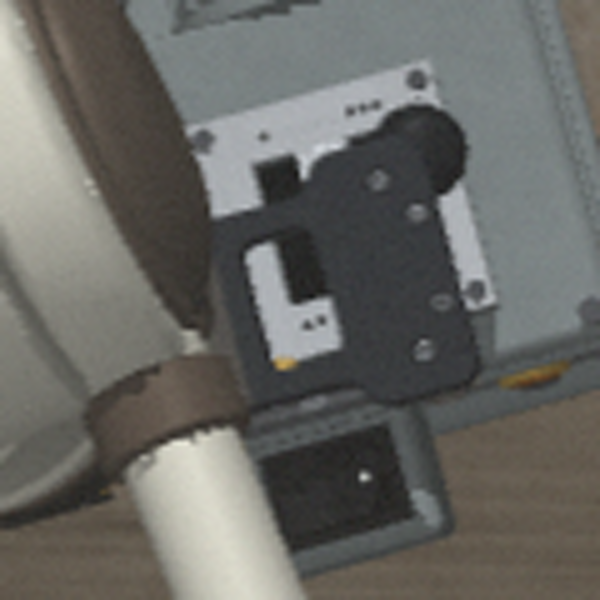

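Run:
```python
from workcell import bot
from h import *
S=np.load("c4.npy",allow_pickle=True).item(); print([ (n,plane(S[n],[p],.21)[0].round(4)) for n,p in(("scene",(254,224.5)),("top",(265,210)))])
def loc2(p): d=np.array(p[:2])-PC; return d@f,d@l
X,e=tri(S["top"],(265,210),S["scene"],(254,224.5)); print(X,e,loc2(X))
step(bot,-.055,-.035,.25,v=.15); step(bot,-.050,-.035,.197,v=.12); step(bot,-.030,-.035,.197,v=.08); print(frc(bot))
step(bot,.006,-.035,.197,v=.05,n=5,lim=5); print(bot.current_clock())
```

```text
[('scene', array([0.4834, 0.2525, 0.21  ])), ('top', array([0.481 , 0.2531, 0.21  ]))]
[0.48075299 0.25312065 0.21211658] 0.00045504556712195335 (np.float64(5.947628991588969e-05), np.float64(-0.0365655258043844))
[-0.48 -0.32  0.35]
[-22.4 -35.  197.4] [ 0.1  -0.02 -0.  ]
[-15.1 -35.  197.3] [-0.56  0.76  0.72]
[ -7.9 -35.  197.1] [0.57 0.16 0.35]
[ -0.8 -35.  197. ] [-1.46  0.35 -0.67]
[  6.3 -35.  196.9] [-0.93 -0.72 -0.41]
17.0
```

Run:
```python
from workcell import bot
from h import *
for i in range(10):
    step(bot,.0075+.0015*i,-.035,.197,v=.03); F=np.mean([frc(bot) for _ in range(3)],0); print(loc(bot),F.round(2))
    if F[0]<-4: break
print(bot.current_clock())
out={}
for n in("scene","top"):
    C=bot.read_camera(n); out[n]=C; a=C["pixels"]; a=a[180:290,180:300] if n=="scene" else a[180:300,180:300]
    cv2.imwrite(f"pics/{n}5.png",cv2.resize(a,None,fx=5,fy=5,interpolation=cv2.INTER_CUBIC))
```

```text
[  7.4 -35.  196.9] [-1.9  -0.33  0.35]
[  8.9 -35.  196.9] [-0.98  0.06 -1.44]
[ 10.5 -35.  197. ] [-0.82 -0.26 -0.17]
[ 12.1 -35.  197. ] [-0.83  0.58 -1.57]
[ 13.6 -35.  197. ] [-1.24 -0.96 -0.49]
[ 15.1 -35.  197. ] [-1.44  1.1  -0.74]
[ 16.2 -35.  196.8] [-3.71  0.19 -0.52]
[ 17.  -35.  196.7] [-6.33  0.52 -0.36]
19.0
```

View pics/scene5.png

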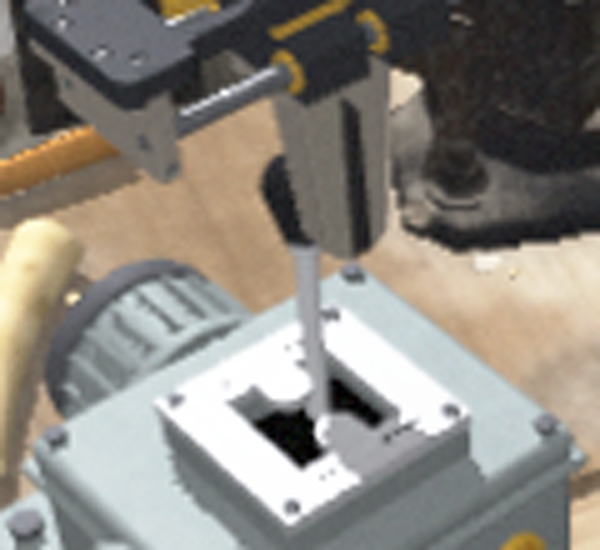

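View pics/top5.png

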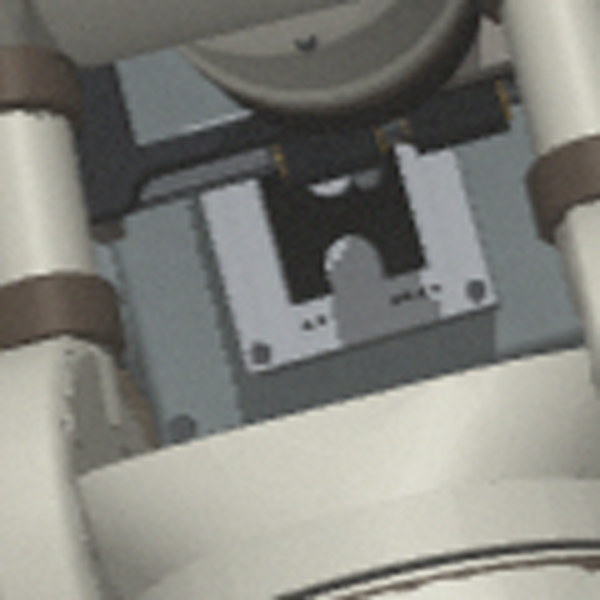

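Lever hit the stop at about +16 mm with 4–6 N. Next I'll back off, check it, and go over the rocker with the tool tilted 18°, so that only one fingertip edge presses.

```bash
cat >> h.py <<'E'
th=0.31
RT=(Ro.from_rotvec(th*np.r_[f,0])*Ro.from_rotvec(RV0)).as_rotvec()
def edge(fw,lf,z): return W(fw,lf,z)+.018*(np.cos(th)*np.r_[l,0]+np.sin(th)*np.array([0,0,1]))
E
python3 - <<'E'
from workcell import bot
from h import *
step(bot,-.04,-.035,.197,v=.15); step(bot,-.083,-.01,.24,v=.2)
bot.goto(edge(-.083,.016,.17),RT)
print(bot.current_clock(),loc(bot),frc(bot))
out={}
for n in("scene","top","wrist"):
    C=bot.read_camera(n); out[n]=C; a=C["pixels"]; a=a[180:340,160:320] if n=="scene" else a[180:300,180:300] if n=="top" else a
    cv2.imwrite(f"pics/{n}6.png",a if n=="wrist" else cv2.resize(a,None,fx=3.7,fy=3.7,interpolation=cv2.INTER_CUBIC))
np.save("c6.npy",out,allow_pickle=True)
def knob(a,b):
    t=np.array([np.tan(b),-np.tan(a),1]); t*=.135/np.linalg.norm(t); return W(t[0],t[1],.082+t[2])
for b in(.25,.28,.305): print(b,[proj(out[n],knob(.265,b))[0].round(1) for n in out])
print("press pt",[proj(out[n],W(-.083,.018,.108))[0].round(1) for n in out])
E
```

```text
20.5083 [-83.4  31.7 174.1] [ 0.04 -0.18  0.27]
0.25 [array([242.6, 218.3]), array([258.1, 190.6]), array([184.7, 613.9])]
0.28 [array([241.3, 217.8]), array([257.3, 188.5]), array([186.2, 617.9])]
0.305 [array([240.2, 217.5]), array([256.7, 186.7]), array([187.4, 620.9])]
press pt [array([262.6, 303.6]), array([252.8, 274.9]), array([262.1, 251.7])]
```

View pics/scene6.png

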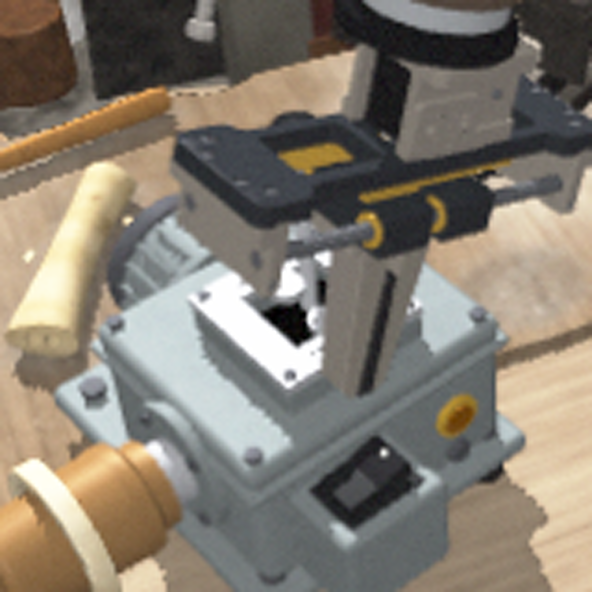

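View pics/wrist6.png

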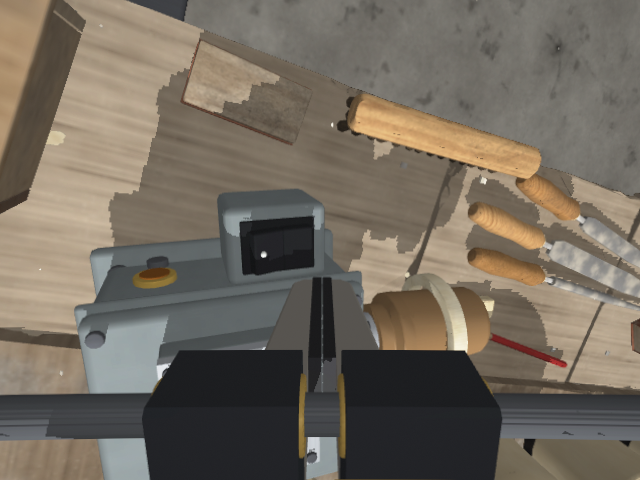

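View pics/top6.png

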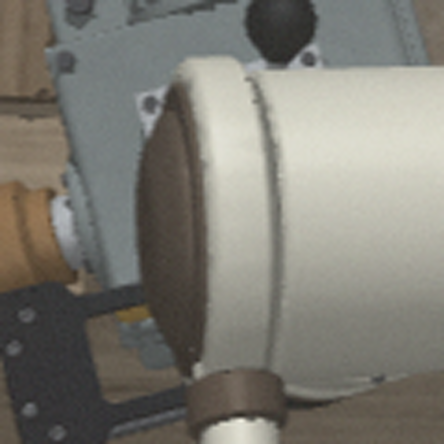

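The knob in the top view is at (256.2,187.3), against (256.7,186.7) predicted for 0.305, so it is home. The dot in the wrist view is within 3 px of the predicted press point. Now I'll press.

Run:
```python
from workcell import bot
from h import *
bot.line_to(edge(-.083,.016,.118),max_speed=.1)
z=.113; 
while z>.0985:
    bot.line_to(edge(-.083,.016,z),max_speed=.03); F=np.mean([frc(bot) for _ in range(3)],0)
    print(round(z*1e3,1),loc(bot),F.round(2))
    if F[2]>7: break
    z-=.001
print(bot.current_clock())
C=bot.read_camera("wrist"); cv2.imwrite("pics/wrist7.png",C["pixels"])
C=bot.read_camera("scene"); cv2.imwrite("pics/scene7.png",cv2.resize(C["pixels"][250:350,200:320],None,fx=5,fy=5,interpolation=cv2.INTER_CUBIC))
```

```text
113.0 [-83.   33.1 118.6] [ 0.26 -0.68  0.1 ]
112.0 [-83.   33.1 117.5] [ 0.31 -0.95  0.31]
111.0 [-83.   33.1 116.4] [-0.64  0.66 -0.05]
110.0 [-83.1  33.1 115.4] [-0.25 -0.55 -0.35]
109.0 [-83.1  33.2 114.4] [-0.73  0.68 -0.24]
108.0 [-83.   33.2 113.4] [ 0.45 -0.03  0.07]
107.0 [-82.8  33.1 112.9] [-1.29 -0.08  2.97]
106.0 [-82.7  33.1 112.6] [-4.32 -1.72  9.71]
23.3917
```

View pics/scene7.png

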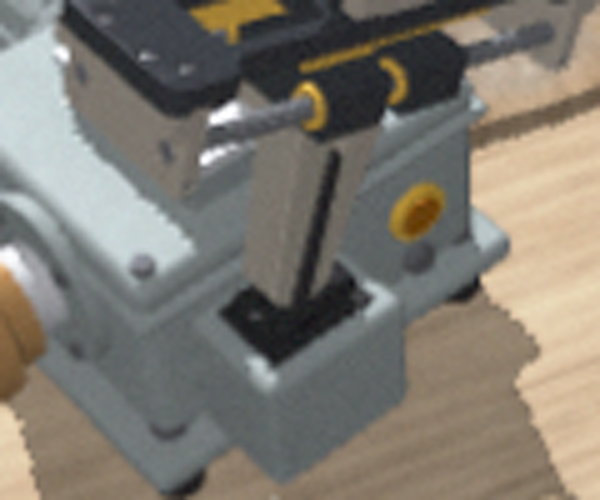

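Run:
```python
from h import *
C=np.load("c6.npy",allow_pickle=True).item()["scene"]
def z(p): return ((proj(C,[p])[0]-[200,250])*5).round(0)
p0=W(-.083,.0331,.1126); x=np.cos(th)*np.r_[l,0]+np.sin(th)*np.array([0,0,1]); F=np.r_[f,0]
for a in(-.018,0,.018):
    print(a,[z(p0+a*x+b*F) for b in(-.01,.01)])
print("rocker corners", [z(W(-.083+a,.03+b,.106)) for a in(-.013,.013) for b in(-.019,.019)])
C=np.load("wrist1.npy",allow_pickle=True).item(); P=W(-.0655,.033,.2804); print((C["R"]@P+C["t"])[2]*57/C["fx"])
```

```text
-0.018 [array([335., 282.]), array([301., 251.])]
0 [array([297., 298.]), array([262., 266.])]
0.018 [array([257., 313.]), array([222., 281.])]
rocker corners [array([351., 282.]), array([268., 338.]), array([306., 242.]), array([223., 296.])]
0.02579586889094092
```

View pics/wrist7.png

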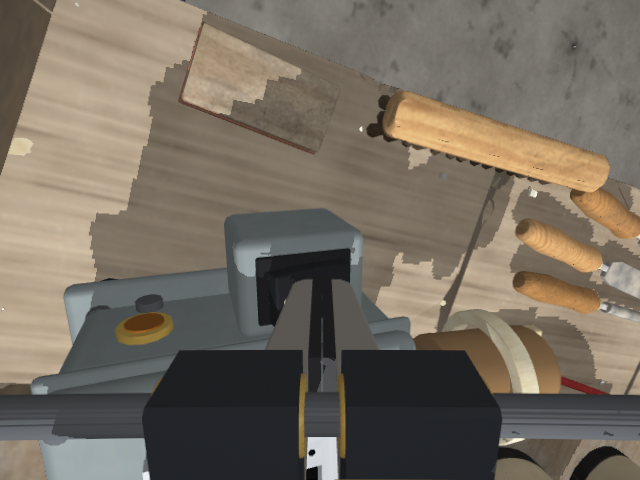

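Run:
```python
from workcell import bot
from h import *
print("moment",bot.current_ft_torque(),frc(bot))
bot.line_to(edge(-.083,.016,.150),max_speed=.12)
print(bot.current_clock())
out={}
for n in("scene","wrist"):
    C=bot.read_camera(n); out[n]=C; a=C["pixels"]; a=a[250:350,200:320] if n=="scene" else a[180:330,180:380]
    cv2.imwrite(f"pics/{n}8.png",cv2.resize(a,None,fx=4 if n=="wrist" else 5,fy=4 if n=="wrist" else 5,interpolation=cv2.INTER_CUBIC))
np.save("c8.npy",out,allow_pickle=True)
```

```text
moment [-0.21313446  0.56892059  0.20486415] [-2.91 -2.2  11.06]
24.0083
```

View pics/scene8.png

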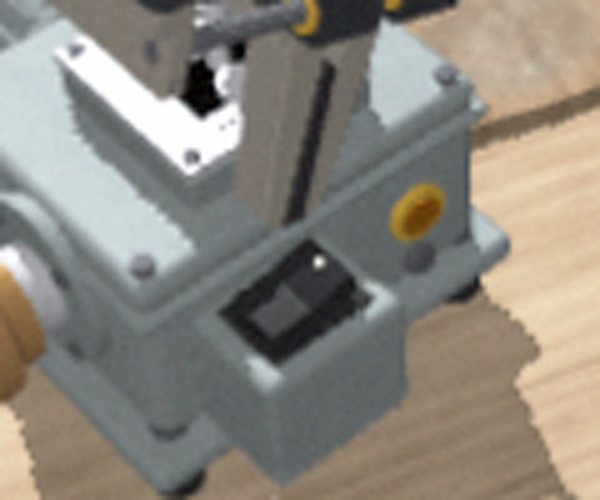

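View pics/wrist8.png

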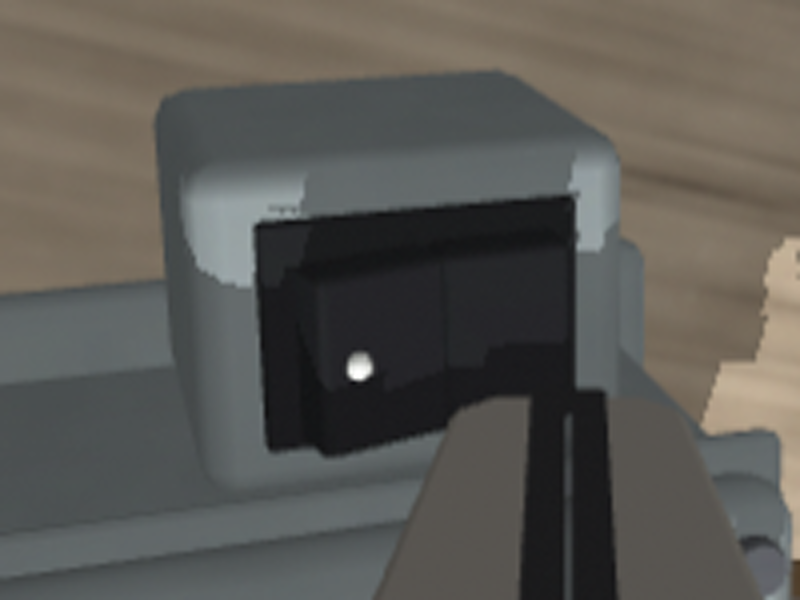

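Rocker is still off: the fingertip is only about 20 mm wide at its end, so the edge came down near the rocker's pivot. I'll shift 11 mm to the right and press again.

Run:
```python
from workcell import bot
from h import *
q=lambda z: edge(-.085,.005,z)
bot.line_to(q(.150),max_speed=.12); bot.line_to(q(.113),max_speed=.1)
z=.110
while z>.097:
    bot.line_to(q(z),max_speed=.03); F=np.mean([frc(bot) for _ in range(3)],0)
    print(round(z*1e3,1),loc(bot),F.round(2))
    if F[2]>8: break
    z-=.001
print(bot.current_clock())
bot.line_to(q(.150),max_speed=.12)
out={}
for n in("scene","wrist"):
    C=bot.read_camera(n); out[n]=C; a=C["pixels"]; a=a[250:350,200:320] if n=="scene" else a[180:330,180:380]
    cv2.imwrite(f"pics/{n}9.png",cv2.resize(a,None,fx=4 if n=="wrist" else 5,fy=4 if n=="wrist" else 5,interpolation=cv2.INTER_CUBIC))
print(bot.current_clock())
```

```text
110.0 [-84.8  22.1 115.8] [ 0.44 -0.1   0.34]
109.0 [-84.6  22.  114.9] [-0.25 -1.03  2.54]
108.0 [-84.5  21.9 113.8] [ 1.68 -2.    3.3 ]
107.0 [-84.7  22.1 112.6] [ 1.46 -1.12  3.04]
106.0 [-84.9  22.1 111.4] [ 1.24 -1.53  2.66]
105.0 [-84.9  22.  110.5] [ 1.05 -2.7   3.27]
104.0 [-84.8  22.  110.2] [-1.52 -3.87 10.05]
26.625
27.2583
```

View pics/scene9.png

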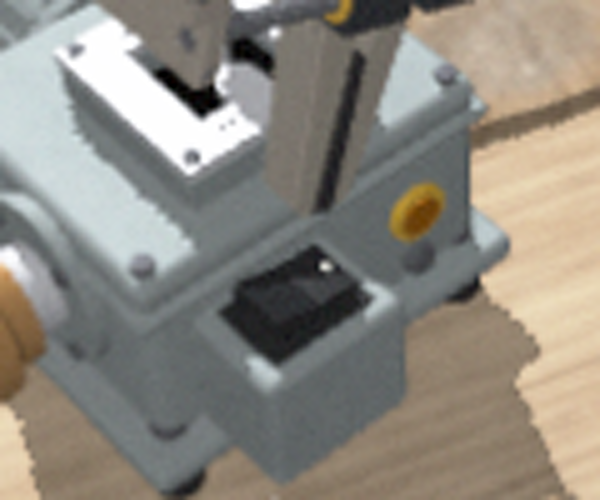

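View pics/wrist9.png

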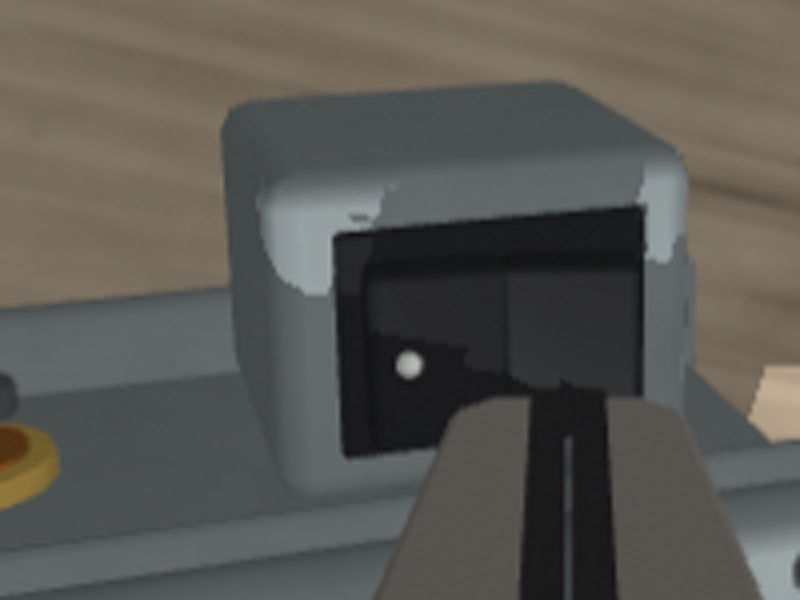

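Rocker tipped: about 3 N over 4.7 mm, then a hard stop, and the left half is now raised. I'll press once more briefly, slightly further right, to confirm it is at the stop. Then I'll retreat and check.

Run:
```python
from workcell import bot
from h import *
q=lambda z: edge(-.085,.003,z)
bot.line_to(q(.112),max_speed=.12)
z=.107
while z>.100:
    bot.line_to(q(z),max_speed=.03); F=np.mean([frc(bot) for _ in range(3)],0)
    print(round(z*1e3,1),loc(bot),F.round(2))
    if F[2]>9: break
    z-=.001
bot.line_to(q(.160),max_speed=.15)
bot.goto([.36,.0,.38],RV0); bot.goto([.30,-.38,.35],RV0)
print(bot.current_clock(),frc(bot))
out={}
for n in("scene","top"):
    C=bot.read_camera(n); out[n]=C; a=C["pixels"]; a=a[200:350,150:320] if n=="scene" else a[140:310,140:330]
    cv2.imwrite(f"pics/{n}10f.png",C["pixels"])
    cv2.imwrite(f"pics/{n}10.png",cv2.resize(a,None,fx=3.5,fy=3.5,interpolation=cv2.INTER_CUBIC))
np.save("c10.npy",out,allow_pickle=True)
```

```text
107.0 [-84.8  20.1 112.7] [ 0.7   0.68 -0.58]
106.0 [-84.9  20.1 111.6] [ 0.17 -0.09  0.42]
105.0 [-84.9  20.1 110.5] [0.1  0.56 0.76]
104.0 [-84.8  20.2 110.2] [-2.77  0.13  6.2 ]
103.0 [-84.7  20.2 110. ] [-4.32 -2.7  12.23]Traceback (most recent call last):
  File "<stdin>", line 12, in <module>
workcell.MotionError: the arm cannot take that pose within its joint ranges
```

Run:
```python
from workcell import bot
from h import *
print(bot.current_clock(),loc(bot))
if bot.current_ee_pos()[2]<.3 : bot.goto(W(-.085,.02,.28),RV0)
bot.goto([.42,-.05,.38],RV0); bot.set_joints([-1.336,0.158,1.597,0,1.386,-0.21])
print(bot.current_clock(),frc(bot))
out={}
for n in("scene","top"):
    C=bot.read_camera(n); out[n]=C; a=C["pixels"]; a=a[200:350,150:320] if n=="scene" else a[140:310,140:330]
    cv2.imwrite(f"pics/{n}10f.png",C["pixels"])
    cv2.imwrite(f"pics/{n}10.png",cv2.resize(a,None,fx=3.5,fy=3.5,interpolation=cv2.INTER_CUBIC))
np.save("c10.npy",out,allow_pickle=True)
```

```text
30.9 [-188.8 -243.3  378.8]
33.2167 [ 0.09  0.38 -0.51]
```

View pics/scene10.png

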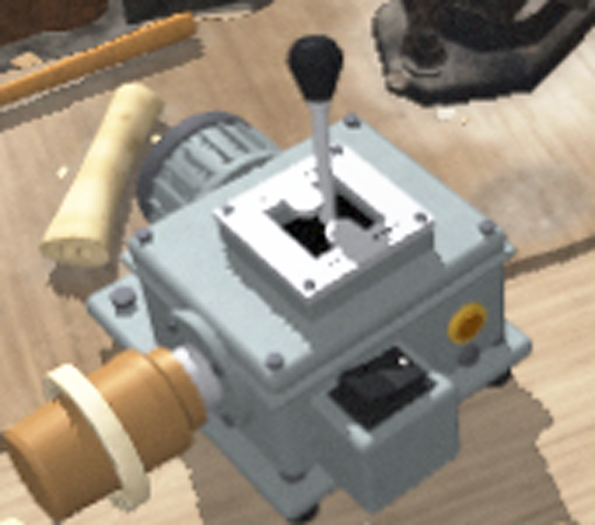

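View pics/top10f.png

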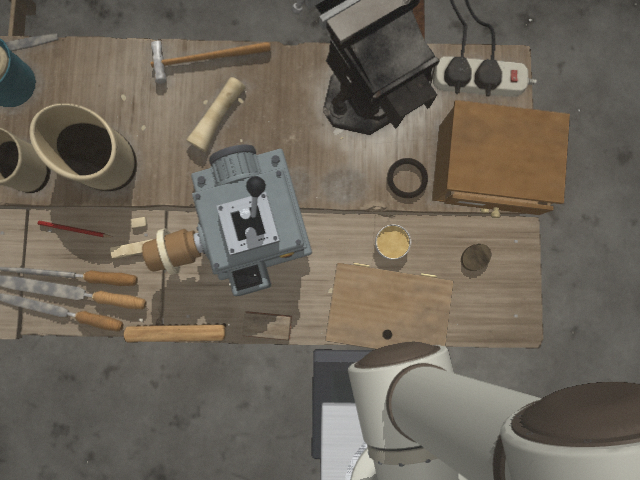

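View pics/top10.png

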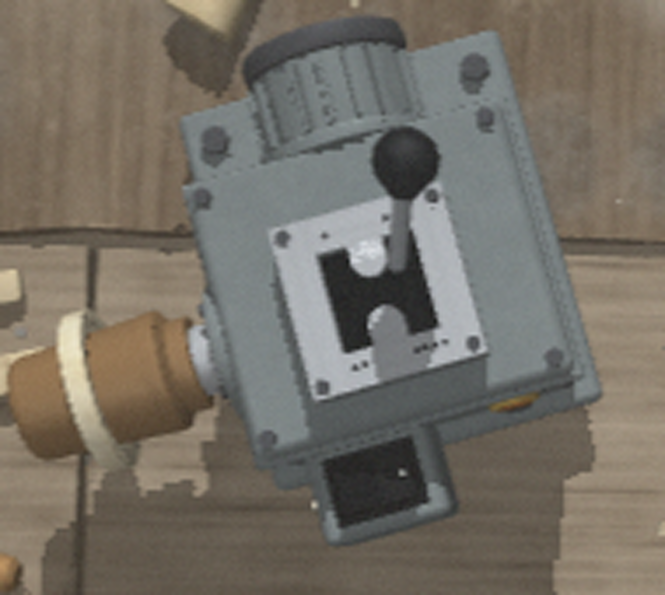

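The knob is at (255.7,186.3) in the top view, with (256.7,186.7) predicted for fully home. The rocker's left half is up and its dotted half is down. The tin, bangle and block look unmoved, so I'm handing in.

```bash
python3 -c "
from workcell import bot
bot.job_done(); print(bot.current_clock())"
```

```text
the job is handed in; nothing more can be done
the job is handed in; nothing more can be done
```

The machine is in third gear and switched on, and I handed the job in at about 33 s of the 48 s allowed.

- **Lever:** With closed fingertips I pushed it to neutral, across to the right-hand channel and forward to its stop, with at most about 6 N. In the last top view the knob was within about 1 px of where it should be when fully home (0.305 rad).
- **Switch:** My first press, at about 10 N, landed too near the rocker's pivot and did not tip it. I had taken the fingertip to be wider than it is. The second press, 11 mm further right, tipped it with about 3 N over about 5 mm. A third press met a hard stop at 12 N, and the last pictures show the dotted half down.
- **Failed call:** One retreat move was refused as out of joint range, so I took another route back to the start pose.
- **Loose items:** By eye, the wax tin, black bangle and sanding block had not moved in the last top view. The contact force was near zero after I withdrew.

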